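Fetch the specimen block from behind the reagent bottles

TASK

Clear the three reagent bottles out of the grey rack, standing them upright in the steel side tray, without moving the specimen block behind them. With all three in the tray, set the specimen block upright on the white mark in the middle of the blue cold plate. Then put every bottle back on the very place in the rack where it stood at the start, knocking over no bottle and leaving the beaker, the slide box and the brush alone.

Things in the scene. Friction and masses are not known exactly. Their poses are not given: they have to be found in the camera images.
- red_bottle: loose upright amber round bottle with a white label band and a red cap: body 48 mm in diameter and straight from the underside to 74 mm up, cap 38 mm in diameter, 97 mm tall over all, 0.1 to 0.2 kg; origin at the centre of its underside, z up. Stands on one of the three round places of the rack; which one changes from start to start
- yellow_bottle: loose upright amber round bottle with a white label band and a yellow cap: body 48 mm in diameter and straight from the underside to 74 mm up, cap 38 mm in diameter, 97 mm tall over all, 0.1 to 0.2 kg; origin at the centre of its underside, z up. Stands on one of the three round places of the rack; which one changes from start to start
- green_bottle: loose upright amber round bottle with a white label band and a green cap: body 48 mm in diameter and straight from the underside to 74 mm up, cap 38 mm in diameter, 97 mm tall over all, 0.1 to 0.2 kg; origin at the centre of its underside, z up. Stands on one of the three round places of the rack; which one changes from start to start
- specimen: loose specimen block: aluminium base 40 x 30 x 20 mm (x, y, z), on it an orange cassette 40 x 28 x 7 mm and a white wax block 34 x 24 x 8 mm with a small red dot; 35 mm tall in all, about 0.12 kg; origin at the centre of its underside, z up, y across its 30 mm width. Stands at the back of the rack between the bottles
- rack: fixed grey tray, 150 x 190 mm (x, y), floor 6 mm thick, rim 14 mm over the table and 4 mm thick; origin at the centre of its underside, z up, x from its front to its back (away from the robot at yaw 0). Dark round pads mark the bottle places at (x, y) = (-30, 0), (15, 58), (15, -58) mm in its frame; a dark oblong pad at (35, 0) mm is the specimen's place
- side_tray: fixed empty steel tray, 250 x 110 mm (x, y), floor 6 mm thick, rim 14 mm high over the table and 4 mm thick; origin at the centre of its underside, z up. Room for the three bottles side by side along x
- cold_plate: fixed cold plate: white housing 190 x 120 x 26 mm (x, y, z) with a blue metal top 150 x 100 mm whose surface is 30 mm over the table; a white mark 60 x 50 mm at its middle is the block's target; origin at the centre of its underside, z up
- beaker: bystander: loose open glass beaker, 64 mm in diameter, 85 mm tall; origin at the centre of its underside
- slide_box: bystander: loose blue box with a white lid, 84 x 64 x 46 mm (x, y, z); origin at the centre of its underside
- brush: bystander: loose brush, 150 mm long, lying on the table near the robot, across its front; under 40 mm high; its x axis runs along it

How it is judged:
On the way, in this order (a step that is already met when the one before it is completed fails the run):
1. all three bottles stand released and upright in the side tray, the specimen block still in its place in the rack (x of red_bottle in the frame of side_tray between -0.099 and 0.099 m and y of red_bottle in the frame of side_tray between -0.029 and 0.029 m and z of red_bottle in the frame of side_tray between 0 and 0.012 m and x of yellow_bottle in the frame of side_tray between -0.099 and 0.099 m and y of yellow_bottle in the frame of side_tray between -0.029 and 0.029 m and z of yellow_bottle in the frame of side_tray between 0 and 0.012 m and x of green_bottle in the frame of side_tray between -0.099 and 0.099 m and y of green_bottle in the frame of side_tray between -0.029 and 0.029 m and z of green_bottle in the frame of side_tray between 0 and 0.012 m and linear speed of each of red_bottle, yellow_bottle, green_bottle below 0.02 m/s and angle between each of red_bottle, yellow_bottle, green_bottle's own z axis and vertical below 0.12 rad and contact force between the fingers and red_bottle below 0.1 N and contact force between the fingers and yellow_bottle below 0.1 N and contact force between the fingers and green_bottle below 0.1 N and distance of specimen from where it was at the start of the episode below 0.015 m), for 0.2 s.
2. the specimen block stands released on the middle of the cold plate, the bottles still in the tray (horizontal distance between specimen and cold_plate below 0.015 m and z of specimen in the frame of cold_plate between 0.025 and 0.036 m and linear speed of specimen below 0.02 m/s and angle between specimen's own z axis and vertical below 0.12 rad and contact force between the fingers and specimen below 0.1 N and x of red_bottle in the frame of side_tray between -0.099 and 0.099 m and y of red_bottle in the frame of side_tray between -0.029 and 0.029 m and z of red_bottle in the frame of side_tray between 0 and 0.012 m and x of yellow_bottle in the frame of side_tray between -0.099 and 0.099 m and y of yellow_bottle in the frame of side_tray between -0.029 and 0.029 m and z of yellow_bottle in the frame of side_tray between 0 and 0.012 m and x of green_bottle in the frame of side_tray between -0.099 and 0.099 m and y of green_bottle in the frame of side_tray between -0.029 and 0.029 m and z of green_bottle in the frame of side_tray between 0 and 0.012 m), for 0.2 s.
3. every bottle stands back where it was, the block still on the cold plate (distance of each of red_bottle, yellow_bottle, green_bottle from where it was at the start of the episode below 0.015 m and linear speed of each of red_bottle, yellow_bottle, green_bottle, specimen below 0.02 m/s and angle between each of red_bottle, yellow_bottle, green_bottle, specimen's own z axis and vertical below 0.12 rad and contact force between the fingers and red_bottle below 0.1 N and contact force between the fingers and yellow_bottle below 0.1 N and contact force between the fingers and green_bottle below 0.1 N and horizontal distance between specimen and cold_plate below 0.015 m and z of specimen in the frame of cold_plate between 0.025 and 0.036 m and contact force between the fingers and specimen below 0.1 N), for 0.2 s.
At the end, for the whole second after the job is handed in: each bottle upright, released and at rest within 15 mm of where it stood at the start; the specimen block upright, released and at rest on the cold plate, its centre within 15 mm of the plate's centre (all of step 3); the robot touches nothing.
It fails at once if a bottle is knocked over (angle between any of red_bottle, yellow_bottle, green_bottle's own z axis and vertical above 0.7 rad).
It fails at once if a bystander is displaced by more than 25 mm (distance of any of beaker, slide_box, brush from where it was at the start of the episode above 0.025 m).
It also fails if it takes over 134 s, if anything falls off the work surface, if the arm or the gripper's body presses on something with over 40 N, if the wrist force passes 120 N, or if a joint passes its speed limit or range.

ROBOT

A 6-joint arm with a two-finger parallel gripper is mounted at the origin on the work surface. World frame = base frame: x ahead of the robot, y to its left, z up, the work surface at z = 0. Lengths are in m, angles in rad, forces in N, time in s.
With the tool pointing down it reaches from about 0.35 to 0.85 m from the base axis. Payload 8.1 kg.
Tool frame: the origin (TCP) lies at the very end of the fingers, on their centre line; the grasp point (between the pads) lies 19 mm behind it; z points along the fingers, y is the line along which they close (so a half turn about z gives the same grasp; the last joint's range is limited). The gripper opens to 93 mm and grips with 3 to 60 N. Pads are 15 mm wide; open, the fingers measure 128 mm over their backs; the gripper's body (75 mm by 188 mm) begins 65 mm behind the grasp point.
Start: joints at [1.053, 0.13, 1.488, -0, 1.523, -0.085], TCP at [0.252, 0.545, 0.188] pointing down, gripper open.
Joint ranges: [-2.96, 2.96], [-0.89, 2.26], [0.02, 2.5], [-1.34, 4.48], [0, 2.73], [-2.66, 2.66]. Speed limits (rad/s): [2.39, 2.39, 2.79, 3.14, 3.14, 3.14].

INTERFACE

Orientations are given as a rotation vector (axis times angle).
In Python, from plant import robot gives the robot as it stands.
- The arm moves only by the tool play_rows, never from a script. Its argument "deltas" is one flat list of numbers, 5 for each row, row after row: the shift along the tool's x, y, z in mm, then the turn about the tool's z in degrees, then the finger opening in mm, from 0 to 93. A call has 1 to 10 rows; each row shifts and turns the commanded pose from where the row before left it, along the tool's axes as they then stand; what a row does not reach is not made up. A row lasts 1/12 s, in which the tool goes at most 41.7 mm and 7.16 degrees, less where a joint would pass 70% of its speed; a pose out of reach is approached as far as the arm can. A call with a gripper value outside its range is refused whole. The fingers move at their own pace and stop on an object; "newtons" is the grip in N (left out, the last holds). Time passes only in rows, so rows that do not move let the fingers close. It gives the time, the measured TCP pose, the force, the opening and the grip force at its end, in the units of the state.
- robot.read_state(): the state, without advancing time (a new reading comes with each control period).
- robot.read_camera(name): name is "scene" or "top"; returns a dict with "pixels" (480x640x3 uint8, blue, green, red), "mtx" (3x3 intrinsics, pixels), "eye" and "rotation" of the camera in the world. Camera axes: x right, y up, looking along -z (the intrinsics and any distortion apply to the point x, -y, -z); pixel columns grow to the right and rows downward; lengths in m; the calibration is good to about 2 mm. A picture is of the moment at which its call begins. There is no depth.
- robot.close_job(): hands the job in; it is judged then, once.
The state is a dict: "t": time; "q": joint angles; "dq": joint speeds; "joint_torque": joint torques, N m; "tool_pos": TCP position; "orientation": TCP orientation; "force": force on the tool from outside, world axes, zero at the start; "wrist_torque": the same for the moment, N m; "opening": finger opening in m; "gripper_force": force on a finger pad.
Only numpy, scipy, OpenCV 4.12 (cv2) and the standard library are available. Lean on these libraries where they do the work, as an engineer would, in place of code of your own. Each camera call takes 0.05 s, during which the arm holds its last target. There are 200 camera calls.

## Working session

There is one attempt and no reset: what is moved stays moved. The work goes in short steps, Python scripts to look and compute and a tool call to move; the robot and the scene stay as the last step left them, time stands still between calls to the robot, and variables do not carry over. Pictures are saved under pics/ and viewed, at most 14 in all, crops included, and the job is handed in when it is done.

Besides the shell and the picture viewer there is one more tool, called after "Emit:" as name(argument=value, ...) on one line, values as JSON. play_rows: Moves the arm, as the interface text tells. Its arguments: {"type":"object","properties":{"deltas":{"type":"array"},"newtons":{"type":"number"}},"required":["deltas"]}

```bash
mkdir -p pics; ls; cat > h.py <<'E'
import numpy as np, cv2
from plant import robot
def snap(n,f=None):
    c=robot.read_camera(n)
    if f: cv2.imwrite('pics/'+f,c['pixels'])
    return c
def ray(c,u,v):
    K=c['mtx']; d=np.array([(u-K[0][2])/K[0][0],-(v-K[1][2])/K[1][1],-1.])
    R=np.array(c['rotation']); 
    return np.array(c['eye']),R@d
def onz(c,u,v,z):
    e,d=ray(c,u,v); return e+d*(z-e[2])/d[2]
E
python3 - <<'E'
from h import *
for n in('top','scene'):
    c=snap(n,n+'0.png'); print(n,c.keys(),c['mtx'],c['eye'],c['rotation'])
s=robot.read_state();print(s)
E
```

```text
pics
top dict_keys(['pixels', 'mtx', 'eye', 'rotation']) [[502.07788658   0.         320.962428  ]
 [  0.         502.07788658 247.40854791]
 [  0.           0.           1.        ]] [ 0.46994047 -0.00854763  1.09832026] [ 0.1107971  -0.08015116 -1.54249958]
scene dict_keys(['pixels', 'mtx', 'eye', 'rotation']) [[600.78366634   0.         326.22740298]
 [  0.         600.78366634 248.03437847]
 [  0.           0.           1.        ]] [ 0.9633251  -0.59784617  0.87961983] [0.68837278 0.19548879 0.50588839]
{'t': 0.1, 'q': array([ 1.05258234e+00,  1.31078672e-01,  1.48915471e+00,  3.00554424e-05,
        1.52302558e+00, -8.54122929e-02]), 'dq': array([ 1.13064274e-03, -4.51145696e-04, -1.92157544e-03,  9.98795589e-05,
        1.06347929e-03,  2.34211866e-05]), 'joint_torque': array([ 1.41909561e-03, -5.61338532e+01, -4.93099129e+01,  7.70848012e-02,
        2.89727922e-02, -9.55677001e-05]), 'tool_pos': array([0.25134328, 0.54419438, 0.18690517]), 'orientation': array([-6.74439142e-01, -3.06780672e+00,  2.48469451e-03]), 'force': array([ 0.49509398,  0.28388488, -0.96074376]), 'wrist_torque': array([-0.01429645, -0.03842232,  0.03291173]), 'gripper_force': 0.0, 'opening': 0.09281800405098987}
```

Rotation is a rotation vector; fix the helper, and view both.

```bash
sed -i "s/R=np.array(c\['rotation'\]); /R=cv2.Rodrigues(np.array(c['rotation'],float))[0]/" h.py; grep -n Rodr h.py
```

```text
9:    R=cv2.Rodrigues(np.array(c['rotation'],float))[0]
```

View pics/top0.png

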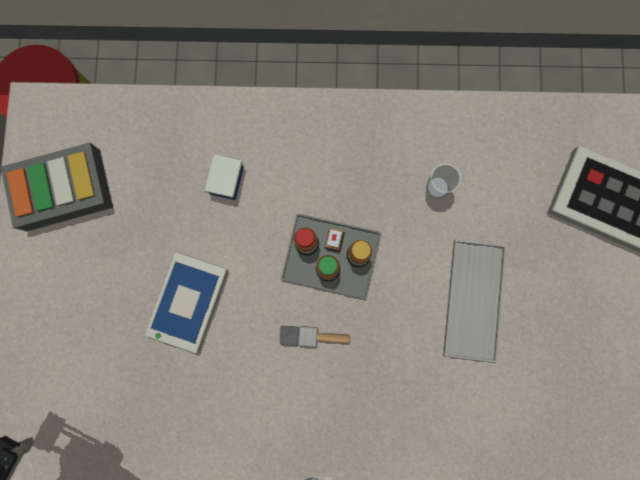

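View pics/scene0.png

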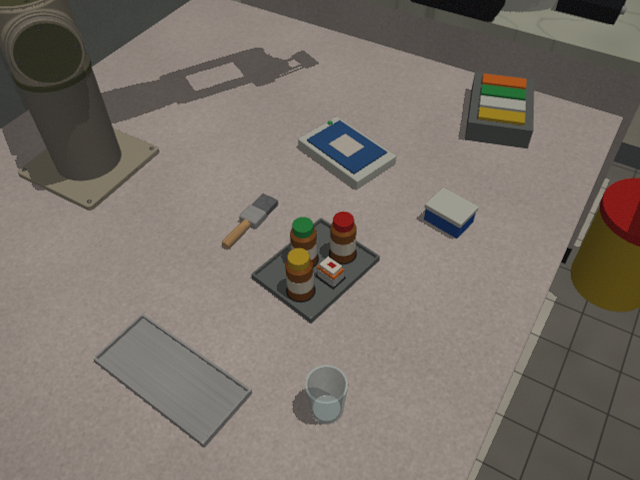

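The top view shows caps red (305,238), green (328,267) and yellow (360,252), the specimen (334,240), the plate mark (185,302), the tray (474,300), the beaker (442,182) and the brush (315,337). In the scene view, the caps are at (343,221), (303,227) and (299,258), and the specimen is at (330,270).

```bash
cat >> h.py <<'E'
def cen(m,box):
    x0,y0,x1,y1=box; k=np.zeros_like(m); k[y0:y1,x0:x1]=m[y0:y1,x0:x1]
    cs=cv2.findContours(k,cv2.RETR_EXTERNAL,cv2.CHAIN_APPROX_NONE)[0]; c=max(cs,key=cv2.contourArea)
    M=cv2.moments(c); return np.array([M['m10']/M['m00'],M['m01']/M['m00']]),c
def tri(ca,a,cb,b):
    (e1,d1),(e2,d2)=ray(ca,*a),ray(cb,*b)
    s=np.linalg.lstsq(np.c_[d1,-d2],e2-e1,rcond=None)[0]
    p,q=e1+d1*s[0],e2+d2*s[1]; return (p+q)/2,np.linalg.norm(p-q)
def hsv(c): return cv2.cvtColor(cv2.medianBlur(c['pixels'],3),cv2.COLOR_BGR2HSV)
E
cat > m.py <<'E'
from h import *
t=snap('top');s=snap('scene')
ht,hs=hsv(t),hsv(s)
def mask(h,n):
    if n=='red': return cv2.inRange(h,(0,170,70),(4,255,255))|cv2.inRange(h,(170,170,70),(180,255,255))
    if n=='green': return cv2.inRange(h,(50,120,50),(80,255,255))
    if n=='yellow': return cv2.inRange(h,(17,150,110),(32,255,255))
for n,bt,bs in(('red',(285,222,322,258),(325,205,362,240)),('green',(310,250,345,285),(285,212,320,242)),('yellow',(342,235,378,270),(280,243,318,275))):
    a,ca=cen(mask(ht,n),bt);b,cb=cen(mask(hs,n),bs)
    p,e=tri(t,a,s,b);print(n,a.round(1),cv2.contourArea(ca),b.round(1),cv2.contourArea(cb),'tri',p.round(4),'gap',round(e,4),'top@91',onz(t,*a,.091).round(4),'sc@91',onz(s,*b,.091).round(4))
def quad(m,box,z,name,cam=t):
    a,c=cen(m,box);r=cv2.minAreaRect(cv2.convexHull(c));q=cv2.boxPoints(r)
    w=np.array([onz(cam,*p,z)[:2] for p in q]);L=[np.linalg.norm(w[i]-w[(i+1)%4]) for i in range(4)]
    i=int(np.argmax(L));d=w[(i+1)%4]-w[i]
    print(name,w.mean(0).round(4),'cen',onz(cam,*a,z)[:2].round(4),'sides',np.round(L[:2],4),'longdir deg',np.degrees(np.arctan2(d[1],d[0])).round(1))
quad(cv2.inRange(ht,(100,130,40),(125,255,255)),(140,245,235,360),.03,'blue')
quad(cv2.inRange(ht,(0,0,140),(180,60,255)),(166,282,204,322),.03,'mark')
b=cv2.absdiff(t['pixels'],cv2.medianBlur(t['pixels'],3)) # noqa
S=ht[...,1].astype(int);bg=t['pixels'].astype(int)
rb=bg[...,2]-bg[...,0]   # table is pinkish, metal is not
g=((rb<7)*255).astype(np.uint8); g=cv2.morphologyEx(g,cv2.MORPH_OPEN,np.ones((3,3)))
quad(g,(430,225,520,375),.014,'tray');quad(cv2.morphologyEx(g,cv2.MORPH_CLOSE,np.ones((9,9))),(270,205,392,308),.014,'rack')
quad(cv2.inRange(ht,(0,0,150),(180,60,255))|cv2.inRange(ht,(0,120,120),(10,255,255)),(322,225,348,252),.041,'spec')
cv2.imwrite('pics/crop.png',np.hstack([cv2.resize(t['pixels'][205:310,275:390],None,fx=4,fy=4),cv2.cvtColor(cv2.resize(g[205:310,275:390],None,fx=2,fy=4),cv2.COLOR_GRAY2BGR)]))
E
python3 m.py
```

```text
red [309.2 243.7] 3.0 [342.9 221.6] 312.0 tri [0.606  0.0414 0.094 ] gap 0.0153 top@91 [0.6001 0.037  0.091 ] sc@91 [0.6103 0.0492 0.091 ]
green [327.6 265.4] 185.0 [302.4 227.4] 311.5 tri [ 0.5567 -0.0016  0.0945] gap 0.0002 top@91 [ 0.5571 -0.0015  0.091 ] sc@91 [0.5548 0.0009 0.091 ]
yellow [367.4 253.4] 11.5 [298.  256.2] 269.5 tri [ 0.5868 -0.0756  0.1081] gap 0.0134 top@91 [ 0.5835 -0.081   0.091 ] sc@91 [ 0.5837 -0.0596  0.091 ]
blue [0.4769 0.3006] cen [0.4763 0.3008] sides [0.1466 0.0969] longdir deg -16.8
mark [0.4775 0.3019] cen [0.4773 0.3018] sides [0.0591 0.0506] longdir deg -15.2
tray [ 0.4989 -0.3169] cen [ 0.4963 -0.3164] sides [0.2495 0.1128] longdir deg -5.5
rack [ 0.5852 -0.007 ] cen [ 0.5806 -0.0143] sides [0.151  0.1908] longdir deg -101.5
spec [ 0.6206 -0.0128] cen [ 0.6205 -0.0124] sides [0.0328 0.0248] longdir deg -12.4
```

View pics/crop.png

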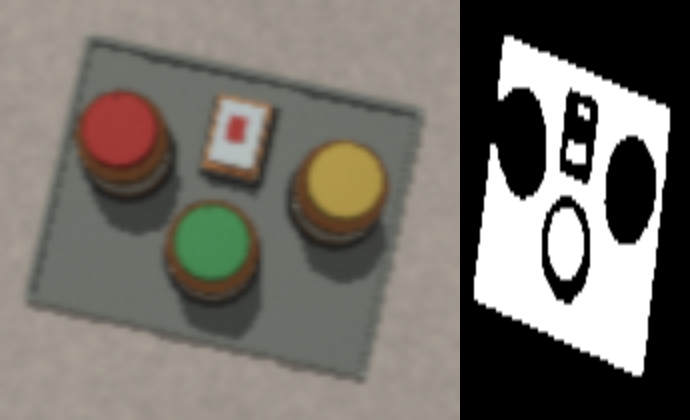

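The crop shows the cap discs at red (304.7,237), yellow (361.7,250.2) and green (328,265.7), with the rack outline found well. The rack pads predict green (.556,-.001), red (.611,.047) and yellow (.588,-.067), so I'll check the caps with looser masks.

```bash
python3 - <<'E'
from h import *
t=snap('top');s=snap('scene');ht,hs=hsv(t),hsv(s)
for n,u,v in(('red',304.7,237),('yel',361.7,250.2),('grn',328,265.7)):
    print(n,onz(t,u,v,.103).round(4),ht[int(v),int(u)])
for n,u,v,lo,hi,bs in (('yel',361,250,(16,90,100),(32,255,255),(280,243,318,275)),('red',305,237,(0,0,0),(0,0,0),(0,0,9,9))):
    c=ht[v,u].astype(int);d=np.abs(ht.astype(int)-c);d[...,0]=np.minimum(d[...,0],180-d[...,0])
    m=((d[...,0]<5)&(d[...,1]<60)&(d[...,2]<45)).astype(np.uint8)*255
    a,ca=cen(m,(u-18,v-18,u+18,v+18)); print(n,'top',a,cv2.contourArea(ca),onz(t,*a,.1).round(4))
print(hs[260,298],hs[252,298],hs[222,343])
q=hs[258,298].astype(int)
m=cv2.inRange(hs,(16,60,90),(34,255,255)); b,cb=cen(m,(280,240,318,275));print('yel scene',b,cv2.contourArea(cb),cv2.boundingRect(cb),onz(s,*b,.091).round(4))
E
```

```text
red [0.6119 0.0458 0.103 ] [  1 168 161]
yel [ 0.5882 -0.0687  0.103 ] [ 23 149 175]
grn [ 0.5555 -0.0024  0.103 ] [ 66 125 137]
yel top [360.88729508 249.51434426] 244.0 [ 0.5899 -0.0672  0.1   ]
red top [304.19709544 236.60995851] 241.0 [0.6131 0.047  0.1   ]
[ 23 200 153] [ 23 200 152] [  0 208 135]
yel scene [299.09288194 258.42751736] 384.0 (287, 248, 24, 24) [ 0.5878 -0.0628  0.091 ]
```

Everything agrees: rack at (.585,-.007) with yaw -11.5°, tray at (.497,-.317), plate at (.477,.301). With the tool yawed so that y lies along rack y, no further turning is needed. I'll go above yellow.

Emit:
play_rows(deltas=[0, 0, 0, -7, 80, 0, 0, 0, -6.3, 70, -25, -29.5, 0, 0, 70, -25, -29.5, 0, 0, 70, -25, -29.5, 0, 0, 70, -25, -29.5, 0, 0, 70, -25, -29.5, 0, 0, 70, -25, -29.5, 0, 0, 70, -25, -29.5, 0, 0, 70, -25, -29.5, 0, 0, 70], newtons=20)

```text
t: 1.13
tool_pos: [0.4011, 0.2719, 0.188]
orientation: [0.314, 3.125, 0.001]
force: [0.9, 0.9, -0.5]
opening: 0.07
gripper_force: 0.0
```

Emit:
play_rows(deltas=[-25, -29.5, 0, 0, 70, -25, -29.5, 0, 0, 70, -25, -29.5, 0, 0, 70, -25, -29.5, 0, 0, 70, -25, -29.5, 0, 0, 70, -25, -29.5, 0, 0, 70, -25, -29.5, 0, 0, 70, -20, -25, 0, 0, 70, -8, -12, 0, 0, 70, 0, 0, 0, 0, 70])

```text
t: 1.97
tool_pos: [0.5516, -0.0084, 0.1875]
orientation: [-0.32, -3.125, 0.001]
force: [0.9, 1.6, 0.3]
opening: 0.0702
gripper_force: 0.0
```

```bash
cat >> h.py <<'E'
def todo(x,y,z,yaw=78.5):
    s=robot.read_state();R=cv2.Rodrigues(s['orientation'])[0]
    d=R.T@(np.array([x,y,z])-s['tool_pos'])*1000
    cy=np.degrees(np.arctan2(R[1,1],R[0,1]))
    print('t',round(s['t'],2),'pos',s['tool_pos'].round(4),'tool delta mm',d.round(1),'turn',round(cy-yaw,2),'open',round(s['opening'],4),'gf',round(s['gripper_force'],1),'tilt',R[:2,2].round(3),'F',s['force'].round(1))
E
python3 -c "
from h import *
todo(.588,-.067,.052)"
```

```text
t 1.97 pos [ 0.5516 -0.0084  0.1875] tool delta mm [-47.6 -50.  135.5] turn -0.2 open 0.0702 gf 0.0 tilt [-0.    -0.001] F [0.9 1.6 0.3]
```

Emit:
play_rows(deltas=[-23.6, -25, 0, 0, 70, -24, -25, 0, 0, 70, 0, 0, 30, 0, 70, 0, 0, 35, 0, 70, 0, 0, 35, 0, 70, 0, 0, 22, 0, 70, 0, 0, 10, 0, 70, 0, 0, 3.5, 0, 70, 0, 0, 0, 0, 70, 0, 0, 0, 0, 65])

```text
t: 2.8
tool_pos: [0.589, -0.0637, 0.0544]
orientation: [0.314, 3.123, -0.0]
force: [-0.0, 0.2, -0.5]
opening: 0.0672
gripper_force: 0.0
```

```bash
python3 -c "
from h import *
todo(.588,-.067,.052)
snap('scene','a.png');c=cv2.imread('pics/a.png')[190:340,220:420];cv2.imwrite('pics/a.png',cv2.resize(c,None,fx=3.5,fy=3.5))"
```

```text
t 2.8 pos [ 0.589  -0.0637  0.0544] tool delta mm [ 0.3 -3.5  2.4] turn 0.03 open 0.0672 gf 0.0 tilt [ 0.003 -0.   ] F [-0.   0.2 -0.5]
```

View pics/a.png

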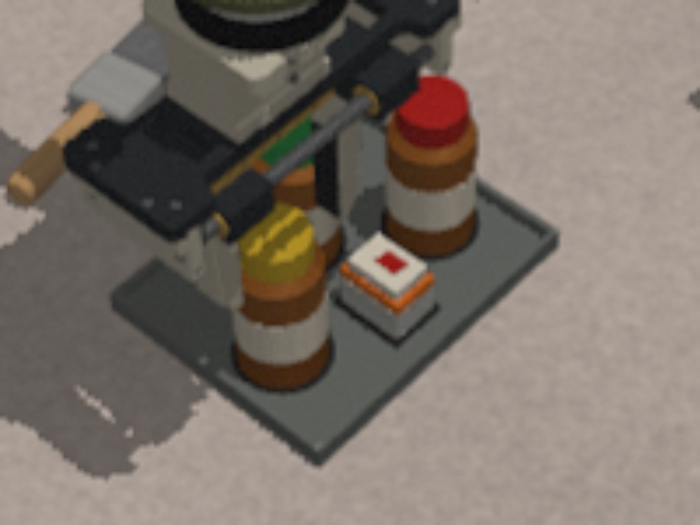

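The scene crop shows the fingers straddling the yellow bottle (cap near (278,240)) and clear of the specimen, green and red. I'll trim 3 mm and close.

Emit:
play_rows(deltas=[0, -3, 2, 0, 65, 0, 0, 0, 0, 40, 0, 0, 0, 0, 40, 0, 0, 0, 0, 40, 0, 0, 0, 0, 40, 0, 0, 0, 0, 40])

```text
t: 3.35
tool_pos: [0.5875, -0.0668, 0.0509]
orientation: [0.315, 3.125, 0.001]
force: [-0.3, 0.7, 4.1]
opening: 0.041
gripper_force: 4.0
```

```bash
python3 -c "
from h import *
todo(.569,-.324,.17)"
```

```text
t 3.35 pos [ 0.5875 -0.0668  0.0509] tool delta mm [ -33.3 -255.7 -119.2] turn -0.0 open 0.041 gf 4.0 tilt [0.001 0.   ] F [-0.3  0.7  4.1]
```

Opening 41 mm is less than the 48 mm body, so I'll look.

```bash
python3 -c "
from h import *
snap('scene','b.png');c=cv2.imread('pics/b.png')[190:340,220:380];snap('top','bt.png');d=cv2.imread('pics/bt.png')[190:310,290:400]
cv2.imwrite('pics/b.png',np.hstack([cv2.resize(c,(427,400)),cv2.resize(d,(367,400))]))
todo(0,0,0)"
```

```text
t 3.45 pos [ 0.5876 -0.0668  0.0511] tool delta mm [589.2 -51.7  50.4] turn 0.01 open 0.04 gf 4.8 tilt [0.001 0.   ] F [-0.4  1.4  4.9]
```

View pics/b.png

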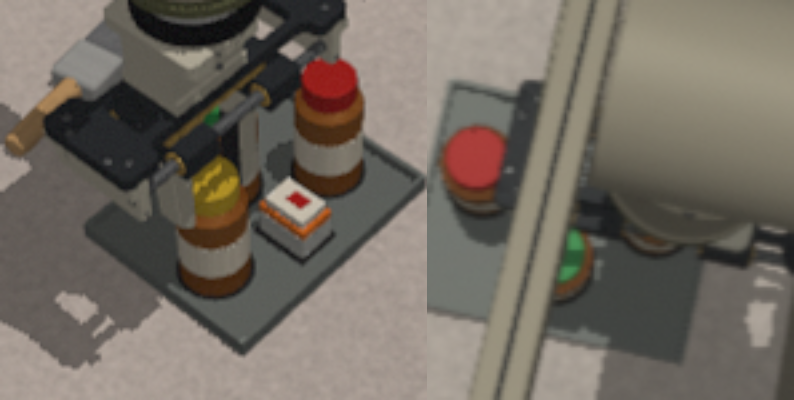

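```bash
cat >> h.py <<'E'
def proj(c,P):
    R=cv2.Rodrigues(np.array(c['rotation'],float))[0];q=R.T@(np.array(P)-c['eye']);K=c['mtx']
    return K[0][0]*q[0]/-q[2]+K[0][2],K[1][1]*-q[1]/-q[2]+K[1][2]
E
python3 - <<'E'
from h import *
c=snap('scene');im=cv2.resize(c['pixels'][190:340,220:380],None,fx=4,fy=4,interpolation=cv2.INTER_CUBIC)
s=robot.read_state();R=cv2.Rodrigues(s['orientation'])[0]
def dot(P,col):
    u,v=proj(c,P);cv2.circle(im,(int((u-220+.5)*4),int((v-190+.5)*4)),3,col,-1)
b=np.array([.588,-.067])
for z,r,col in((.103,.019,(255,0,255)),(.08,.024,(255,255,0)),(.006,.024,(255,255,0))):
    for a in np.linspace(0,2*np.pi,24): dot([b[0]+r*np.cos(a),b[1]+r*np.sin(a),z],col)
for k in(-1,1):
    for zz in(0,-.019,-.04): dot(s['tool_pos']+R@[0,k*s['opening']/2,zz],(0,255,0))
cv2.imwrite('pics/c.png',im);todo(0,0,0)
E
```

```text
t 3.5 pos [ 0.5876 -0.0668  0.0511] tool delta mm [589.2 -51.6  50.4] turn 0.01 open 0.0401 gf 5.0 tilt [0.001 0.   ] F [0.1 2.6 5. ]
```

View pics/c.png

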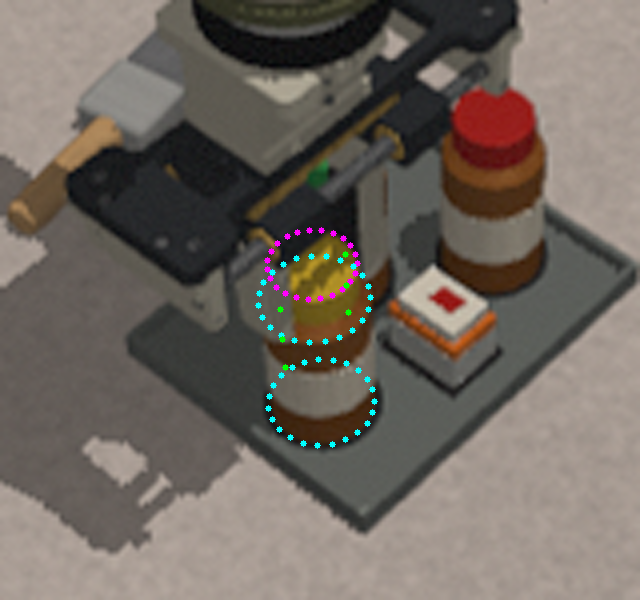

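The bottle model fits, but the fingertip shows near (270,340), where the calibration puts a point ~19 mm above the reported TCP (285,367). The fingers seem to be on the shoulder or cap. I'll open, and lower a bit while watching force.

Emit:
play_rows(deltas=[0, 0, 0, 0, 65, 0, 0, 0, 0, 65, 0, 0, 0, 0, 65, 0, 0, 6, 0, 65, 0, 0, 6, 0, 65, 0, 0, 0, 0, 65])

```text
t: 4.0
tool_pos: [0.5855, -0.0667, 0.0361]
orientation: [-0.314, -3.123, -0.0]
force: [-1.0, -0.6, 0.2]
opening: 0.0651
gripper_force: 0.0
```

```bash
python3 - <<'E'
from h import *
c=snap('scene');im=cv2.resize(c['pixels'][210:310,265:345],None,fx=7,fy=6,interpolation=cv2.INTER_CUBIC)
s=robot.read_state();R=cv2.Rodrigues(s['orientation'])[0]
def dot(P,col):
    u,v=proj(c,P);cv2.circle(im,(int((u-265+.5)*7),int((v-210+.5)*6)),3,col,-1)
for k in(-1,1):
  for x in(-.0075,.0075):
    for zz in(0,-.019): dot(s['tool_pos']+R@[x,k*s['opening']/2,zz],(0,255,0));dot(s['tool_pos']+R@[x,k*(s['opening']/2+.0175),zz],(0,0,255))
cv2.imwrite('pics/d.png',im);todo(0,0,0)
E
```

```text
t 4.05 pos [ 0.5858 -0.0668  0.0367] tool delta mm [587.2 -51.3  38.3] turn -0.0 open 0.065 gf 0.0 tilt [-0.003  0.   ] F [ 0.8 -0.7  0.2]
```

View pics/d.png

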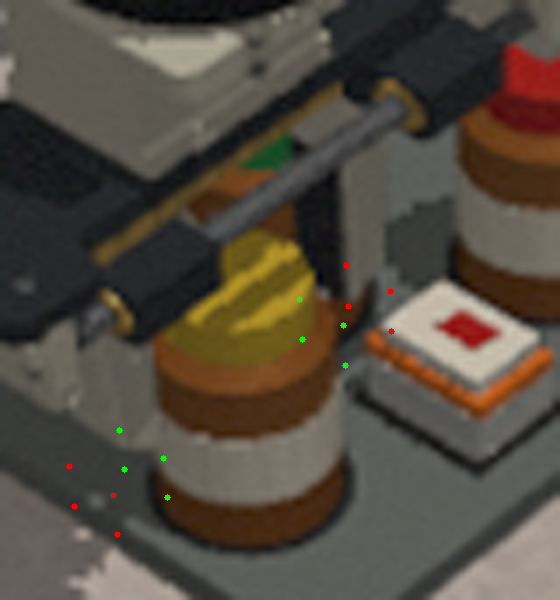

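The finger's lower corner is at (155,450), again ~20 mm above the predicted point (167,497), so real tips sit ~20 mm above the reported TCP. I'll close here and check the opening.

Emit:
play_rows(deltas=[0, 0, 3, 0, 40, 0, 0, 0, 0, 35, 0, 0, 0, 0, 35, 0, 0, 0, 0, 35, 0, 0, 0, 0, 35, 0, 0, 0, 0, 35])

```text
t: 4.55
tool_pos: [0.587, -0.0669, 0.0353]
orientation: [-0.315, -3.126, 0.0]
force: [-0.6, -0.1, -1.3]
opening: 0.0472
gripper_force: 20.0
```

```bash
python3 -c "
from h import *
todo(.569,-.324,.17)"
```

```text
t 4.55 pos [ 0.587  -0.0669  0.0353] tool delta mm [ -33.6 -255.5 -134.7] turn 0.0 open 0.0472 gf 20.0 tilt [-0. -0.] F [-0.6 -0.1 -1.3]
```

Good grip (47.2 mm, 20 N). I'll carry yellow to the far tray slot.

Emit:
play_rows(deltas=[0, 0, -12, 0, 35, 0, 0, -25, 0, 35, -3, -20, -23, 0, 35, -4.6, -30, 0, 0, 35, -4.6, -35, 0, 0, 35, -4.6, -35, 0, 0, 35, -4.6, -35, 0, 0, 35, -4.6, -35, 0, 0, 35, -4.6, -35, 0, 0, 35, -3, -20, 0, 0, 35])

```text
t: 5.38
tool_pos: [0.5705, -0.3177, 0.0966]
orientation: [0.318, 3.125, -0.003]
force: [0.0, 0.3, -0.7]
opening: 0.0471
gripper_force: 20.0
```

Emit:
play_rows(deltas=[0, -10, 0, 0, 35, 0, 0, 20, 0, 35, 0, 0, 20, 0, 35, 0, 0, 10, 0, 35, 0, 0, 5, 0, 35, 0, 0, 0, 0, 35, 0, 0, 0, 0, 35])

```text
t: 5.97
tool_pos: [0.5696, -0.3231, 0.0411]
orientation: [0.313, 3.126, -0.0]
force: [-0.1, -0.1, -0.9]
opening: 0.0472
gripper_force: 20.0
```

```bash
python3 -c "
from h import *
todo(.569,-.324,.0355)"
```

```text
t 5.97 pos [ 0.5696 -0.3231  0.0411] tool delta mm [ 0.4 -1.   5.6] turn 0.05 open 0.0472 gf 20.0 tilt [ 0. -0.] F [-0.1 -0.1 -0.9]
```

Emit:
play_rows(deltas=[0, 0, 3, 0, 35, 0, 0, 2.5, 0, 35, 0, 0, 0, 0, 35, 0, 0, 0, 0, 60, 0, 0, 0, 0, 70, 0, 0, 0, 0, 70, 0, 0, -15, 0, 70, 0, 0, -35, 0, 70, 0, 0, -35, 0, 70, 0, 0, -25, 0, 70])

```text
t: 6.8
tool_pos: [0.5698, -0.3241, 0.1482]
orientation: [0.315, 3.123, -0.002]
force: [0.1, 0.8, 0.4]
opening: 0.07
gripper_force: 0.0
```

```bash
python3 -c "
from h import *
todo(.556,-.001,.04)
c=snap('scene','e.png');cv2.imwrite('pics/e.png',cv2.resize(c['pixels'][190:460,80:400],None,fx=2,fy=2))"
```

```text
t 6.8 pos [ 0.5698 -0.3241  0.1482] tool delta mm [ 78.2 313.9 107.7] turn -0.0 open 0.07 gf 0.0 tilt [ 0.002 -0.001] F [0.1 0.8 0.4]
```

View pics/e.png

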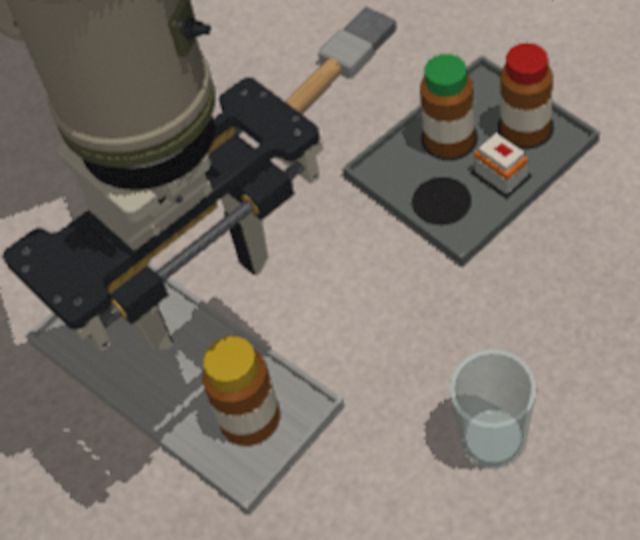

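Yellow stands in the tray's far slot at (240,395) in the crop, its rack pad is bare at (441,200), and green, red and the specimen are untouched. Next is green.

Emit:
play_rows(deltas=[4, 18, 0, 0, 70, 8.5, 34, 0, 0, 70, 8.5, 34, 0, 0, 70, 8.5, 34, 0, 0, 70, 8.5, 34, 0, 0, 70, 8.5, 34, 0, 0, 70, 8.5, 34, 0, 0, 70, 8.5, 34, 0, 0, 70, 8.5, 34, 0, 0, 70, 5.7, 23.9, 0, 0, 70])

```text
t: 7.68
tool_pos: [0.5552, 0.0024, 0.145]
orientation: [0.313, 3.125, 0.001]
force: [0.1, 0.1, -0.5]
opening: 0.0703
gripper_force: 0.0
```

Emit:
play_rows(deltas=[0, 0, 0, 0, 70, 0, 0, 20, 0, 70, 0, 0, 30, 0, 70, 0, 0, 30, 0, 70, 0, 0, 18, 0, 70, 0, 0, 8, 0, 70, 0, 0, 5, 0, 70, 0, 0, 0, 0, 70])

```text
t: 8.35
tool_pos: [0.5554, -0.0009, 0.0335]
orientation: [-0.315, -3.125, 0.0]
force: [0.4, -0.4, 0.0]
opening: 0.0701
gripper_force: 0.0
```

```bash
python3 -c "
from h import *
todo(.556,-.001,.0355)
c=snap('scene');h=hsv(c);m=cv2.inRange(c['pixels'],(0,0,0),(45,45,45));
try:
  a,k=cen(m,(275,270,325,310));print('pad',a,cv2.contourArea(k),onz(c,*a,.006))
except Exception as e: print(e)"
```

```text
t 8.35 pos [ 0.5554 -0.0009  0.0335] tool delta mm [-0.6  0.  -2. ] turn -0.02 open 0.0701 gf 0.0 tilt [-0.001 -0.   ] F [ 0.4 -0.4  0. ]
pad [300.26012938 290.07082057] 489.5 [ 0.58861124 -0.06688702  0.006     ]
```

Emit:
play_rows(deltas=[0, 0, 0, 0, 40, 0, 0, 0, 0, 35, 0, 0, 0, 0, 35, 0, 0, 0, 0, 35, 0, 0, 0, 0, 35, 0, 0, 0, 0, 35])

```text
t: 8.9
tool_pos: [0.5564, -0.0006, 0.0348]
orientation: [0.314, 3.124, -0.0]
force: [0.5, -1.6, 4.6]
opening: 0.0476
gripper_force: 20.0
```

Emit:
play_rows(deltas=[0, 0, -12, 0, 35, 0, 0, -25, 0, 35, 0, -18, -25, 0, 35, 0, -34, 0, 0, 35, 0, -37, 0, 0, 35, -1, -37, 0, 0, 35, -1, -37, 0, 0, 35, -1, -37, 0, 0, 35, -1, -37, 0, 0, 35, -1, -37, 0, 0, 35])

```text
t: 9.73
tool_pos: [0.505, -0.2713, 0.0962]
orientation: [-0.314, -3.125, -0.001]
force: [0.8, 0.2, -2.4]
opening: 0.0473
gripper_force: 20.0
```

Emit:
play_rows(deltas=[-0.6, -30, 0, 0, 35, 0, -17, 0, 0, 35, 0, 0, 5, 0, 35, 0, 0, 20, 0, 35, 0, 0, 18, 0, 35, 0, 0, 8, 0, 35, 0, 0, 0, 0, 35, 0, 0, 0, 0, 35])

```text
t: 10.4
tool_pos: [0.4968, -0.3152, 0.0446]
orientation: [-0.313, -3.125, -0.001]
force: [0.4, 0.3, -0.7]
opening: 0.0475
gripper_force: 20.0
```

```bash
python3 -c "
from h import *
todo(.497,-.317,.034)"
```

```text
t 10.4 pos [ 0.4968 -0.3152  0.0446] tool delta mm [-0.6 -1.8 10.6] turn 0.04 open 0.0475 gf 20.0 tilt [-0.001  0.001] F [ 0.4  0.3 -0.7]
```

Emit:
play_rows(deltas=[0, 0, 6, 0, 35, 0, 0, 3.2, 0, 35, 0, 0, 0, 0, 35, 0, 0, 0, 0, 60, 0, 0, 0, 0, 70, 0, 0, 0, 0, 70, 0, 0, -15, 0, 70, 0, 0, -35, 0, 70, 0, 0, -35, 0, 70, 0, 0, -25, 0, 70])

```text
t: 11.23
tool_pos: [0.4979, -0.3168, 0.1492]
orientation: [0.315, 3.123, -0.003]
force: [1.1, -0.6, 0.5]
opening: 0.0702
gripper_force: 0.0
```

Emit:
play_rows(deltas=[-2, 20, 0, 0, 70, -4, 38, 0, 0, 70, -4, 38, 0, 0, 70, -4, 38, 0, 0, 70, -4, 38, 0, 0, 70, -4, 38, 0, 0, 70, -4, 38, 0, 0, 70, -4, 38, 0, 0, 70, -4, 38, 0, 0, 70, -4, 35, 0, 0, 70])

```text
t: 12.07
tool_pos: [0.6065, 0.0304, 0.1464]
orientation: [0.314, 3.125, 0.0]
force: [0.6, -0.3, 0.4]
opening: 0.07
gripper_force: 0.0
```

Emit:
play_rows(deltas=[-2, 20, 0, 0, 70, 0, 0, 0, 0, 70, 0, 0, 0, 0, 70])

```text
t: 12.32
tool_pos: [0.612, 0.0483, 0.1459]
orientation: [0.311, 3.126, -0.0]
force: [-0.6, 0.5, -0.9]
opening: 0.0698
gripper_force: 0.0
```

```bash
python3 -c "
from h import *
todo(.6115,.047,.0345)"
```

```text
t 12.32 pos [0.612  0.0483 0.1459] tool delta mm [  0.3  -1.4 111.4] turn 0.14 open 0.0698 gf 0.0 tilt [ 0. -0.] F [-0.6  0.5 -0.9]
```

Emit:
play_rows(deltas=[0, -1, 20, 0, 64, 0, 0, 30, 0, 64, 0, 0, 30, 0, 64, 0, 0, 17, 0, 64, 0, 0, 8, 0, 64, 0, 0, 5, 0, 64, 0, 0, 0, 0, 64, 0, 0, 0, 0, 50, 0, 0, 0, 0, 35, 0, 0, 0, 0, 35])

```text
t: 13.15
tool_pos: [0.613, 0.0462, 0.0375]
orientation: [0.315, 3.123, 0.0]
force: [0.3, 1.0, 0.4]
opening: 0.0486
gripper_force: 0.6
```

Emit:
play_rows(deltas=[0, 0, 0, 0, 35, 0, 0, 0, 0, 35, 0, 0, 0, 0, 35])

```text
t: 13.4
tool_pos: [0.613, 0.0464, 0.0373]
orientation: [0.314, 3.123, 0.0]
force: [-0.5, 0.3, 6.4]
opening: 0.0471
gripper_force: 20.0
```

```bash
python3 -c "
from h import *
todo(.4253,-.310,.09)"
```

```text
t 13.4 pos [0.613  0.0464 0.0373] tool delta mm [ 112.8 -386.6  -53.2] turn 0.01 open 0.0471 gf 20.0 tilt [ 0.003 -0.   ] F [-0.5  0.3  6.4]
```

Emit:
play_rows(deltas=[0, 0, -12, 0, 35, 0, 0, -25, 0, 35, 2, -6, -26, 0, 35, 9, -28, 0, 0, 35, 11, -36, 0, 0, 35, 11, -36, 0, 0, 35, 11, -36, 0, 0, 35, 11, -36, 0, 0, 35, 11, -36, 0, 0, 35, 11, -36, 0, 0, 35])

```text
t: 14.23
tool_pos: [0.485, -0.1844, 0.0992]
orientation: [-0.314, -3.126, 0.0]
force: [1.0, -0.8, -1.8]
opening: 0.0475
gripper_force: 20.0
```

Emit:
play_rows(deltas=[11, -36, 0, 0, 35, 11, -36, 0, 0, 35, 8, -36, 0, 0, 35, 4, -20, 0, 0, 35, 0, -7, 0, 0, 35, 0, 0, 10, 0, 35, 0, 0, 20, 0, 35, 0, 0, 20, 0, 35, 0, 0, 0, 0, 35, 0, 0, 0, 0, 35])

```text
t: 15.07
tool_pos: [0.4254, -0.3064, 0.047]
orientation: [-0.312, -3.123, -0.004]
force: [-1.2, -0.5, -1.7]
opening: 0.0475
gripper_force: 20.0
```

```bash
python3 -c "
from h import *
todo(.4253,-.310,.038)"
```

```text
t 15.07 pos [ 0.4254 -0.3064  0.047 ] tool delta mm [-0.7 -3.6  9. ] turn 0.08 open 0.0475 gf 20.0 tilt [-0.003  0.003] F [-1.2 -0.5 -1.7]
```

Emit:
play_rows(deltas=[0, -2, 6, 0, 35, 0, 0, 2.5, 0, 35, 0, 0, 0, 0, 35, 0, 0, 0, 0, 60, 0, 0, 0, 0, 70, 0, 0, 0, 0, 70, 0, 0, -15, 0, 70, 0, 0, -35, 0, 70, 0, 0, -35, 0, 70, 0, 0, -25, 0, 70])

```text
t: 15.9
tool_pos: [0.4264, -0.3114, 0.1536]
orientation: [0.315, 3.123, -0.003]
force: [0.4, -0.2, 1.4]
opening: 0.0699
gripper_force: 0.0
```

```bash
cat > v.py <<'E'
from h import *
import sys
t=snap('top');s=snap('scene')
a=cv2.resize(s['pixels'][190:460,80:400],(400,338));b=cv2.resize(t['pixels'][170:380,140:520],(400,221))
cv2.imwrite('pics/'+sys.argv[1],np.vstack([a,b]))
E
python3 v.py f.png; python3 - <<'E'
from h import *
todo(.62,-.0135,.1)
s=snap('scene');h=hsv(s)
m=cv2.inRange(h,(0,0,135),(180,60,255))|cv2.inRange(h,(0,120,80),(14,255,255))
a,c=cen(m,(312,255,350,292));print(a,cv2.contourArea(c),onz(s,*a,.036))
m=cv2.inRange(h,(0,150,60),(5,255,255))|cv2.inRange(h,(172,150,60),(180,255,255));a,c=cen(m,(320,258,345,282));print('dot',a,cv2.contourArea(c),onz(s,*a,.041))
E
```

```text
t 16.0 pos [ 0.4286 -0.3134  0.1567] tool delta mm [-127.2  332.4   56.1] turn -0.0 open 0.07 gf 0.0 tilt [ 0.008 -0.007] F [-0.1 -0.3  0.9]
[330.72606569 266.8371768 ] 238.5 [ 0.62137069 -0.01359545  0.036     ]
dot [331.27160494 264.22222222] 13.5 [ 0.62122192 -0.01136589  0.041     ]
```

View pics/f.png

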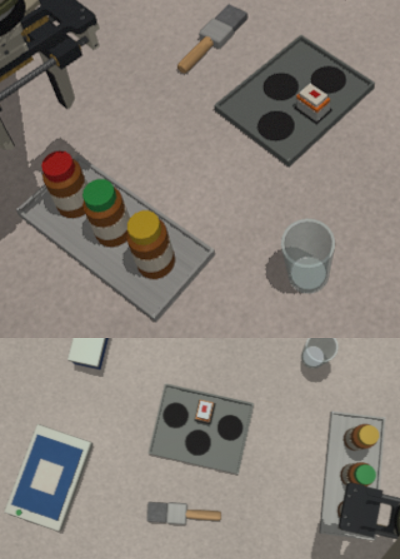

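All three bottles stand upright in the tray (top of picture: (62,185), (105,210), (150,243)), the specimen is on its pad at (315,97), and the beaker and brush are untouched. Next is the specimen at about (.6205,-.0130).

Emit:
play_rows(deltas=[-7, 18, 0, 0, 65, -14, 36, 0, 0, 60, -14, 36, 0, 0, 60, -14, 36, 0, 0, 60, -14, 36, 0, 0, 60, -14, 36, 0, 0, 60, -14, 36, 0, 0, 60, -14, 36, 0, 0, 60, -14, 36, 0, 0, 60, -9, 26, 0, 0, 60])

```text
t: 16.88
tool_pos: [0.6177, -0.0078, 0.1484]
orientation: [-0.313, -3.124, -0.001]
force: [0.6, 0.2, 1.2]
opening: 0.0599
gripper_force: 0.0
```

Emit:
play_rows(deltas=[0, 0, 0, 0, 60, 0, 0, 20, 0, 60, 0, 0, 30, 0, 60, 0, 0, 30, 0, 60, 0, 0, 20, 0, 60, 0, 0, 15, 0, 60, 0, 0, 6, 0, 60, 0, 0, 0, 0, 60, 0, 0, 0, 0, 60])

```text
t: 17.63
tool_pos: [0.617, -0.0112, 0.029]
orientation: [-0.315, -3.125, 0.0]
force: [-0.5, -0.5, -0.3]
opening: 0.0597
gripper_force: 0.0
```

```bash
python3 - <<'E'
from h import *
todo(.6205,-.013,.01)
c=snap('scene');im=cv2.resize(c['pixels'][210:330,265:405],None,fx=5,fy=5,interpolation=cv2.INTER_CUBIC)
s=robot.read_state();R=cv2.Rodrigues(s['orientation'])[0]
for k in(-1,1):
  for x in(-.0075,.0075):
    for y,col in((0,(0,255,0)),(.0175,(0,0,255))):
      u,v=proj(c,s['tool_pos']+R@[x,k*(s['opening']/2+y),0]);cv2.circle(im,(int((u-264.5)*5),int((v-209.5)*5)),3,col,-1)
cv2.imwrite('pics/g.png',im)
E
```

```text
t 17.63 pos [ 0.617  -0.0112  0.029 ] tool delta mm [-3.8 -1.1 19. ] turn -0.01 open 0.0597 gf 0.0 tilt [-0.001 -0.   ] F [-0.5 -0.5 -0.3]
```

View pics/g.png

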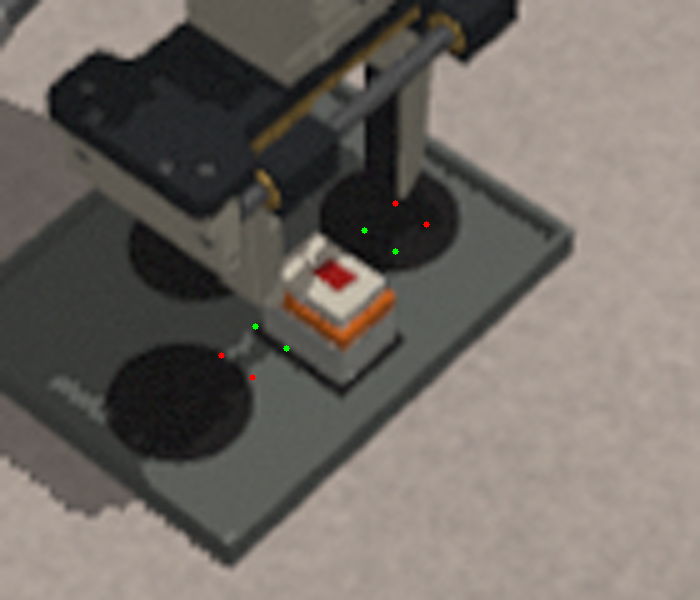

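The specimen's fingers are well placed either side, with tips at (270,305), ~20 mm higher than reported again. I'll descend in stages with a force check.

Emit:
play_rows(deltas=[-4, -1, 12, 0, 60, 0, 0, 12, 0, 60, 0, 0, 6, 0, 60, 0, 0, 0, 0, 60, 0, 0, 0, 0, 60])

```text
t: 18.1
tool_pos: [0.6201, -0.0126, -0.002]
orientation: [-0.314, -3.124, -0.0]
force: [0.3, 0.5, 0.4]
opening: 0.0601
gripper_force: 0.0
```

Emit:
play_rows(deltas=[0, 0, 3, 0, 60, 0, 0, 3, 0, 60, 0, 0, 0, 0, 60])

```text
t: 18.35
tool_pos: [0.6208, -0.0127, -0.0073]
orientation: [-0.315, -3.125, 0.0]
force: [0.3, 0.1, -0.4]
opening: 0.0602
gripper_force: 0.0
```

Emit:
play_rows(deltas=[0, 0, 1.5, 0, 60, 0, 0, 0, 0, 60])

```text
t: 18.52
tool_pos: [0.621, -0.0127, -0.0085]
orientation: [-0.315, -3.126, -0.0]
force: [-0.2, 0.1, 0.0]
opening: 0.0602
gripper_force: 0.0
```

The offset is confirmed: z reads negative with no contact. I'll close.

Emit:
play_rows(deltas=[0, 0, 0, 0, 45, 0, 0, 0, 0, 35, 0, 0, 0, 0, 20, 0, 0, 0, 0, 20, 0, 0, 0, 0, 20, 0, 0, 0, 0, 20, 0, 0, 0, 0, 20])

```text
t: 19.1
tool_pos: [0.6211, -0.0127, -0.0083]
orientation: [0.315, 3.126, -0.0]
force: [0.3, -0.4, 1.0]
opening: 0.0295
gripper_force: 20.0
```

```bash
python3 -c "
from h import *
todo(.477,.301,.09)"
```

```text
t 19.1 pos [ 0.6211 -0.0127 -0.0083] tool delta mm [203.7 278.7 -98.3] turn 0.0 open 0.0295 gf 20.0 tilt [ 0. -0.] F [ 0.3 -0.4  1. ]
```

Emit:
play_rows(deltas=[0, 0, -15, 0, 20, 0, 0, -30, 0, 20, 0, 0, -30, 0, 20, 10, 14, -5, 0, 20, 20, 28, 0, 0, 20, 22, 30, 0, 0, 20, 22, 30, 0, 0, 20, 22, 30, 0, 0, 20, 22, 30, 0, 0, 20, 22, 30, 0, 0, 20])

```text
t: 19.93
tool_pos: [0.5205, 0.2049, 0.0712]
orientation: [-0.315, -3.125, 0.0]
force: [1.1, 0.1, -0.8]
opening: 0.0293
gripper_force: 20.0
```

Emit:
play_rows(deltas=[22, 30, 0, 0, 20, 20, 27, 0, 0, 20, 14, 19.7, 0, 0, 20, 7, 10, 0, 0, 20, 0, 0, 0, 0, 20, 0, 0, 0, 0, 20])

```text
t: 20.43
tool_pos: [0.4773, 0.3009, 0.0713]
orientation: [-0.312, -3.126, 0.001]
force: [0.2, 0.1, -0.5]
opening: 0.0293
gripper_force: 20.0
```

```bash
python3 -c "
from h import *
todo(.477,.3013,.0165)"
```

```text
t 20.43 pos [0.4773 0.3009 0.0713] tool delta mm [ 0.4  0.4 54.8] turn 0.09 open 0.0293 gf 20.0 tilt [-0.    -0.001] F [ 0.2  0.1 -0.5]
```

Emit:
play_rows(deltas=[0, 0, 15, 0, 20, 0, 0, 20, 0, 20, 0, 0, 10, 0, 20, 0, 0, 5, 0, 20, 0, 0, 3, 0, 20, 0, 0, 0, 0, 20, 0, 0, 0, 0, 20])

```text
t: 21.02
tool_pos: [0.4783, 0.3007, 0.0193]
orientation: [0.315, 3.125, 0.001]
force: [-0.3, 0.7, -0.3]
opening: 0.0292
gripper_force: 20.0
```

```bash
python3 -c "
from h import *
todo(.477,.3013,.0163)"
```

```text
t 21.02 pos [0.4783 0.3007 0.0193] tool delta mm [1.4 0.3 3. ] turn -0.03 open 0.0292 gf 20.0 tilt [0.001 0.   ] F [-0.3  0.7 -0.3]
```

Emit:
play_rows(deltas=[0, 0, 2, 0, 20, 0, 0, 1, 0, 20, 0, 0, 0, 0, 20, 0, 0, 0, 0, 20])

```text
t: 21.35
tool_pos: [0.4777, 0.301, 0.0159]
orientation: [0.314, 3.126, 0.0]
force: [-0.5, -1.0, -1.2]
opening: 0.0295
gripper_force: 20.0
```

Emit:
play_rows(deltas=[0, 0, 0, 0, 40, 0, 0, 0, 0, 55, 0, 0, 0, 0, 60, 0, 0, 0, 0, 60, 0, 0, -10, 0, 60, 0, 0, -25, 0, 60, 0, 0, -35, 0, 70, 0, 0, -35, 0, 70, 0, 0, -25, 0, 70, 0, 0, 0, 0, 70])

```text
t: 22.18
tool_pos: [0.4814, 0.3028, 0.154]
orientation: [0.314, 3.116, 0.01]
force: [1.1, 0.2, 0.6]
opening: 0.0698
gripper_force: 0.0
```

```bash
python3 - <<'E'
from h import *
todo(.4255,-.311,.15)
c=snap('scene','i.png');h=hsv(c)
u,v=map(int,proj(c,[.477,.301,.055]));print(u,v)
r=cv2.inRange(h,(0,120,60),(5,255,255))|cv2.inRange(h,(172,120,60),(180,255,255))
try: a,k=cen(r,(u-25,v-25,u+25,v+25));print('dot',a,cv2.contourArea(k),onz(c,*a,.065))
except Exception as e: print(e)
cv2.imwrite('pics/i.png',cv2.resize(c['pixels'][70:250,240:440],None,fx=3,fy=3))
E
```

```text
t 22.18 pos [0.4814 0.3028 0.154 ] tool delta mm [-6.750e+01 -6.126e+02  3.000e-01] turn 0.01 open 0.0698 gf 0.0 tilt [0.01  0.005] F [1.1 0.2 0.6]
346 136
dot [346.55555556 132.11111111] 6.0 [0.47707794 0.30211174 0.065     ]
```

View pics/i.png

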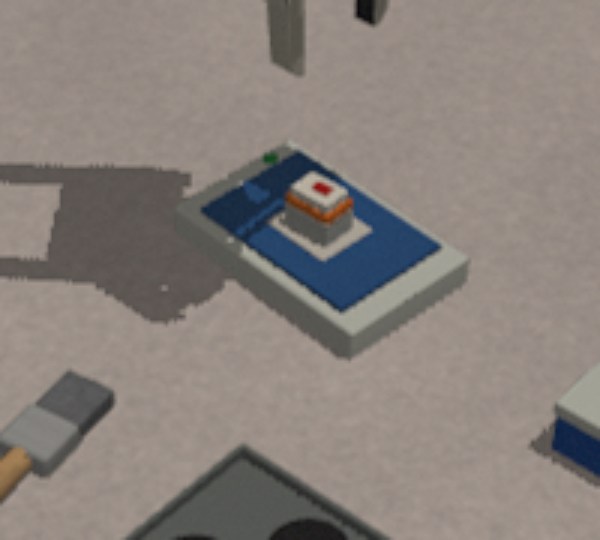

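The specimen stands on the mark: its dot casts to (.477,.302), within 1 mm of the plate's centre. Now I return red.

Emit:
play_rows(deltas=[-2, -20, 0, 0, 70, -4, -36, 0, 0, 70, -4, -38, 0, 0, 70, -4, -38, 0, 0, 70, -4, -38, 0, 0, 70, -4, -38, 0, 0, 70, -4, -38, 0, 0, 70, -4, -38, 0, 0, 70, -4, -38, 0, 0, 70, -4, -38, 0, 0, 70])

```text
t: 23.07
tool_pos: [0.4419, -0.061, 0.1449]
orientation: [-0.314, -3.125, -0.0]
force: [0.8, 0.3, 0.7]
opening: 0.0701
gripper_force: 0.0
```

Emit:
play_rows(deltas=[-4, -38, 0, 0, 70, -4, -38, 0, 0, 70, -4, -38, 0, 0, 70, -4, -38, 0, 0, 70, -4, -38, 0, 0, 70, -4, -38, 0, 0, 70, -3, -20, 0, 0, 70, 0, -5, 0, 0, 70, 0, 0, 0, 0, 70, 0, 0, 0, 0, 70])

```text
t: 23.9
tool_pos: [0.4187, -0.3118, 0.1448]
orientation: [-0.315, -3.124, -0.002]
force: [0.4, 0.3, 0.9]
opening: 0.0702
gripper_force: 0.0
```

```bash
python3 - <<'E'
from h import *
todo(.4255,-.310,.0375)
s=snap('scene');h=hsv(s)
for n,lo,hi in(('red',(0,150,60),(5,255,255)),('green',(50,120,50),(80,255,255)),('yellow',(16,120,90),(34,255,255))):
    try:
        a,k=cen(cv2.inRange(h,lo,hi),(95,290,235,420));print(n,a.round(1),cv2.contourArea(k),onz(s,*a,.091).round(4))
    except Exception as e: print(n,'hidden')
E
```

```text
t 23.9 pos [ 0.4187 -0.3118  0.1448] tool delta mm [ -6.4   3.  107.3] turn -0.02 open 0.0702 gf 0.0 tilt [-0.001  0.002] F [0.4 0.3 0.9]
red [126.2 322.7] 465.5 [ 0.4227 -0.3091  0.091 ]
green [159.1 345.7] 484.0 [ 0.495  -0.3154  0.091 ]
yellow [195.1 371.5] 555.0 [ 0.5702 -0.3224  0.091 ]
```

Emit:
play_rows(deltas=[-6.4, 2.5, 17, 0, 70, 0, 0, 30, 0, 70, 0, 0, 30, 0, 70, 0, 0, 17, 0, 70, 0, 0, 8, 0, 70, 0, 0, 5, 0, 70, 0, 0, 0, 0, 70, 0, 0, 0, 0, 50, 0, 0, 0, 0, 35, 0, 0, 0, 0, 35])

```text
t: 24.78
tool_pos: [0.4269, -0.3124, 0.0402]
orientation: [0.314, 3.124, -0.002]
force: [-0.4, 1.0, -0.4]
opening: 0.0544
gripper_force: 0.0
```

Emit:
play_rows(deltas=[0, 0, 0, 0, 35, 0, 0, 0, 0, 35, 0, 0, 0, 0, 35])

```text
t: 25.03
tool_pos: [0.4267, -0.3122, 0.0397]
orientation: [0.315, 3.124, -0.001]
force: [0.4, 1.3, 6.1]
opening: 0.0472
gripper_force: 20.0
```

```bash
python3 -c "
from h import *
todo(.613,.0464,.0973)"
```

```text
t 25.03 pos [ 0.4267 -0.3122  0.0397] tool delta mm [-111.2  388.5  -57.6] turn -0.0 open 0.0472 gf 20.0 tilt [ 0.002 -0.001] F [0.4 1.3 6.1]
```

Emit:
play_rows(deltas=[0, 0, -12, 0, 35, 0, 0, -25, 0, 35, -2, 8, -25, 0, 35, -9, 28, 0, 0, 35, -10, 36, 0, 0, 35, -10, 36, 0, 0, 35, -10, 36, 0, 0, 35, -10, 36, 0, 0, 35, -10, 36, 0, 0, 35, -10, 36, 0, 0, 35])

```text
t: 25.87
tool_pos: [0.546, -0.0772, 0.1011]
orientation: [-0.315, -3.126, 0.0]
force: [1.5, -0.9, -1.9]
opening: 0.047
gripper_force: 20.0
```

Emit:
play_rows(deltas=[-10, 36, 0, 0, 35, -10, 36, 0, 0, 35, -10, 36, 0, 0, 35, -10, 25, 0, 0, 35, -8, 8, 0, 0, 35, -2, 0, 0, 0, 35, 0, 0, 0, 0, 35, 0, 0, 0, 0, 35])

```text
t: 26.53
tool_pos: [0.6223, 0.0485, 0.1005]
orientation: [-0.315, -3.125, 0.001]
force: [0.3, 0.6, -2.6]
opening: 0.0472
gripper_force: 20.0
```

```bash
python3 -c "
from h import *
todo(.613,.0464,.0403)"
```

```text
t 26.53 pos [0.6223 0.0485 0.1005] tool delta mm [ 8.6 -3.8 60.2] turn -0.03 open 0.0472 gf 20.0 tilt [-0.001 -0.   ] F [ 0.3  0.6 -2.6]
```

Emit:
play_rows(deltas=[8.6, -3.8, 5, 0, 35, 0, 0, 20, 0, 35, 0, 0, 20, 0, 35, 0, 0, 8, 0, 35, 0, 0, 3, 0, 35, 0, 0, 0, 0, 35, 0, 0, 0, 0, 35])

```text
t: 27.12
tool_pos: [0.6141, 0.0469, 0.0457]
orientation: [0.316, 3.125, 0.0]
force: [0.1, 0.6, -1.4]
opening: 0.047
gripper_force: 20.0
```

```bash
python3 -c "
from h import *
todo(.613,.0464,.0403)"
```

```text
t 27.12 pos [0.6141 0.0469 0.0457] tool delta mm [ 1.  -0.7  5.4] turn -0.03 open 0.047 gf 20.0 tilt [ 0.001 -0.   ] F [ 0.1  0.6 -1.4]
```

Emit:
play_rows(deltas=[1, 0, 3, 0, 35, 0, 0, 2.2, 0, 35, 0, 0, 0, 0, 35, 0, 0, 0, 0, 55, 0, 0, 0, 0, 68, 0, 0, 0, 0, 68, 0, 0, -15, 0, 68, 0, 0, -35, 0, 70, 0, 0, -35, 0, 70, 0, 0, -25, 0, 70])

```text
t: 27.95
tool_pos: [0.6135, 0.0476, 0.1527]
orientation: [0.314, 3.123, 0.0]
force: [1.2, 0.4, 0.8]
opening: 0.0697
gripper_force: 0.0
```

Emit:
play_rows(deltas=[2, -20, 0, 0, 70, 4, -38, 0, 0, 70, 4, -38, 0, 0, 70, 4, -38, 0, 0, 70, 4, -38, 0, 0, 70, 4, -38, 0, 0, 70, 4, -38, 0, 0, 70, 4, -38, 0, 0, 70, 4, -38, 0, 0, 70, 4, -35, 0, 0, 70])

```text
t: 28.78
tool_pos: [0.503, -0.2988, 0.1499]
orientation: [0.315, 3.125, -0.001]
force: [1.3, 0.3, 0.6]
opening: 0.0703
gripper_force: 0.0
```

Emit:
play_rows(deltas=[3, -20, 0, 0, 70, 0, 0, 0, 0, 70, 0, 0, 0, 0, 70])

```text
t: 29.03
tool_pos: [0.4965, -0.3166, 0.1495]
orientation: [0.319, 3.125, 0.0]
force: [0.2, 0.4, 0.1]
opening: 0.07
gripper_force: 0.0
```

```bash
python3 - <<'E'
from h import *
todo(.497,-.317,.0365)
s=snap('scene');h=hsv(s)
a,k=cen(cv2.inRange(h,(0,150,60),(5,255,255)),(320,200,370,245));print('red',a.round(1),cv2.contourArea(k),onz(s,*a,.091).round(4))
E
```

```text
t 29.03 pos [ 0.4965 -0.3166  0.1495] tool delta mm [ -0.5  -0.3 113. ] turn -0.14 open 0.07 gf 0.0 tilt [0. 0.] F [0.2 0.4 0.1]
red [343.4 220.5] 313.5 [0.6098 0.052  0.091 ]
```

Red is back within ~3 mm. Now green.

Emit:
play_rows(deltas=[0, 0, 20, 0, 70, 0, 0, 30, 0, 70, 0, 0, 30, 0, 70, 0, 0, 18, 0, 70, 0, 0, 8, 0, 70, 0, 0, 6, 0, 70, 0, 0, 0, 0, 70, 0, 0, 0, 0, 50, 0, 0, 0, 0, 35, 0, 0, 0, 0, 35])

```text
t: 29.92
tool_pos: [0.4981, -0.3164, 0.0392]
orientation: [0.314, 3.123, -0.002]
force: [-1.2, 0.4, 0.4]
opening: 0.0546
gripper_force: 0.0
```

Emit:
play_rows(deltas=[0, 0, 0, 0, 35, 0, 0, 0, 0, 35, 0, 0, 0, 0, 35])

```text
t: 30.17
tool_pos: [0.4977, -0.3164, 0.0387]
orientation: [0.315, 3.124, -0.002]
force: [-0.1, -0.5, 5.0]
opening: 0.0471
gripper_force: 20.0
```

```bash
python3 -c "
from h import *
todo(.5563,-.0008,.0973)"
```

```text
t 30.17 pos [ 0.4977 -0.3164  0.0387] tool delta mm [  5.5 320.8 -58.9] turn -0.01 open 0.0471 gf 20.0 tilt [ 0.002 -0.001] F [-0.1 -0.5  5. ]
```

Emit:
play_rows(deltas=[0, 0, -12, 0, 35, 0, 0, -25, 0, 35, 0, 18, -23, 0, 35, 0, 34, 0, 0, 35, 0, 36, 0, 0, 35, 1, 36, 0, 0, 35, 1, 36, 0, 0, 35, 1, 36, 0, 0, 35, 1, 36, 0, 0, 35, 1, 36, 0, 0, 35])

```text
t: 31.0
tool_pos: [0.545, -0.0503, 0.0977]
orientation: [-0.315, -3.125, -0.0]
force: [0.1, 0.2, -1.8]
opening: 0.0471
gripper_force: 20.0
```

Emit:
play_rows(deltas=[0.5, 32, 0, 0, 35, 0, 16, 0, 0, 35, 0, 4, 0, 0, 35, 0, 0, 10, 0, 35, 0, 0, 20, 0, 35, 0, 0, 10, 0, 35, 0, 0, 5, 0, 35, 0, 0, 0, 0, 35, 0, 0, 0, 0, 35])

```text
t: 31.75
tool_pos: [0.555, -0.0018, 0.0522]
orientation: [-0.316, -3.125, 0.0]
force: [0.1, -0.8, -2.5]
opening: 0.0474
gripper_force: 20.0
```

```bash
python3 -c "
from h import *
todo(.5563,-.0008,.0395)"
```

```text
t 31.75 pos [ 0.555  -0.0018  0.0522] tool delta mm [-1.1  1.2 12.7] turn -0.06 open 0.0474 gf 20.0 tilt [-0.001  0.   ] F [ 0.1 -0.8 -2.5]
```

Emit:
play_rows(deltas=[-1, 1, 6, 0, 35, 0, 0, 4, 0, 35, 0, 0, 2.5, 0, 35, 0, 0, 0, 0, 35, 0, 0, 0, 0, 60, 0, 0, 0, 0, 70, 0, 0, 0, 0, 70, 0, 0, -15, 0, 70, 0, 0, -35, 0, 70, 0, 0, -35, 0, 70])

```text
t: 32.58
tool_pos: [0.5549, -0.0001, 0.1245]
orientation: [-0.314, -3.122, 0.0]
force: [1.1, 0.4, -0.4]
opening: 0.0697
gripper_force: 0.0
```

Emit:
play_rows(deltas=[0, 0, -25, 0, 70, -4, -18, 0, 0, 70, -8.5, -34, 0, 0, 70, -8.5, -34, 0, 0, 70, -8.5, -34, 0, 0, 70, -8.5, -34, 0, 0, 70, -8.5, -34, 0, 0, 70, -8.5, -34, 0, 0, 70, -8.5, -34, 0, 0, 70, -8.5, -34, 0, 0, 70])

```text
t: 33.42
tool_pos: [0.5693, -0.3006, 0.1505]
orientation: [0.315, 3.125, -0.001]
force: [1.3, -0.8, -0.3]
opening: 0.0699
gripper_force: 0.0
```

Emit:
play_rows(deltas=[-6, -24, 0, 0, 70, 0, 0, 0, 0, 70, 0, 0, 0, 0, 70])

```text
t: 33.67
tool_pos: [0.5701, -0.3249, 0.1499]
orientation: [0.318, 3.125, 0.0]
force: [-0.2, -0.1, 0.6]
opening: 0.07
gripper_force: 0.0
```

```bash
python3 - <<'E'
from h import *
todo(.5695,-.324,.0365)
s=snap('scene');h=hsv(s)
a,k=cen(cv2.inRange(h,(50,120,50),(80,255,255)),(280,205,330,248));print('green',a.round(1),cv2.contourArea(k),onz(s,*a,.091).round(4))
E
```

```text
t 33.67 pos [ 0.5701 -0.3249  0.1499] tool delta mm [  0.8   0.7 113.4] turn -0.14 open 0.07 gf 0.0 tilt [0. 0.] F [-0.2 -0.1  0.6]
green [302.2 226.7] 310.5 [0.5536 0.0021 0.091 ]
```

Green is back within 2 mm (before: 302.4,227.4). Now yellow.

Emit:
play_rows(deltas=[0, 0, 20, 0, 70, 0, 0, 30, 0, 70, 0, 0, 30, 0, 70, 0, 0, 18, 0, 70, 0, 0, 8, 0, 70, 0, 0, 6, 0, 70, 0, 0, 0, 0, 70, 0, 0, 0, 0, 50, 0, 0, 0, 0, 35, 0, 0, 0, 0, 35])

```text
t: 34.55
tool_pos: [0.5715, -0.3241, 0.0399]
orientation: [0.314, 3.123, -0.002]
force: [-0.3, -0.8, 0.6]
opening: 0.0552
gripper_force: 0.0
```

Emit:
play_rows(deltas=[0, 0, 0, 0, 35, 0, 0, 0, 0, 35, 0, 0, 0, 0, 35])

```text
t: 34.8
tool_pos: [0.5713, -0.3239, 0.0393]
orientation: [0.315, 3.124, -0.001]
force: [0.2, 0.4, 6.8]
opening: 0.047
gripper_force: 20.0
```

```bash
python3 -c "
from h import *
todo(.587,-.0669,.0973)"
```

```text
t 34.8 pos [ 0.5713 -0.3239  0.0393] tool delta mm [ 35.7 255.  -58.2] turn -0.0 open 0.047 gf 20.0 tilt [ 0.002 -0.001] F [0.2 0.4 6.8]
```

Emit:
play_rows(deltas=[0, 0, -12, 0, 35, 0, 0, -25, 0, 35, 2.5, 18, -23, 0, 35, 4.5, 33, 0, 0, 35, 4.5, 35, 0, 0, 35, 4.5, 35, 0, 0, 35, 4.5, 35, 0, 0, 35, 4.5, 35, 0, 0, 35, 4.5, 35, 0, 0, 35, 4, 22, 0, 0, 35])

```text
t: 35.63
tool_pos: [0.5867, -0.0705, 0.0983]
orientation: [-0.313, -3.126, -0.001]
force: [-0.2, -0.5, -2.3]
opening: 0.0473
gripper_force: 20.0
```

Emit:
play_rows(deltas=[0, 7, 0, 0, 35, 0, 0, 0, 0, 35, 0, 0, 10, 0, 35, 0, 0, 20, 0, 35, 0, 0, 10, 0, 35, 0, 0, 5, 0, 35, 0, 0, 0, 0, 35, 0, 0, 0, 0, 35])

```text
t: 36.3
tool_pos: [0.5881, -0.0677, 0.0526]
orientation: [-0.316, -3.125, 0.0]
force: [-0.2, -0.0, -1.4]
opening: 0.0478
gripper_force: 20.0
```

```bash
python3 -c "
from h import *
todo(.5885,-.0669,.0398)"
```

```text
t 36.3 pos [ 0.5881 -0.0677  0.0526] tool delta mm [-0.3  0.8 12.8] turn -0.06 open 0.0478 gf 20.0 tilt [-0.001  0.   ] F [-0.2 -0.  -1.4]
```

Emit:
play_rows(deltas=[0, 0.5, 6, 0, 35, 0, 0, 4, 0, 35, 0, 0, 2.5, 0, 35, 0, 0, 0, 0, 35, 0, 0, 0, 0, 55, 0, 0, 0, 0, 66, 0, 0, 0, 0, 66, 0, 0, -15, 0, 66, 0, 0, -35, 0, 66, 0, 0, -35, 0, 66])

```text
t: 37.13
tool_pos: [0.5869, -0.0661, 0.1248]
orientation: [-0.314, -3.122, -0.001]
force: [-0.4, -0.4, 0.4]
opening: 0.066
gripper_force: 0.0
```

Emit:
play_rows(deltas=[0, 0, -25, 0, 70, 5, -30, 0, 0, 70, 6, -38, 0, 0, 70, 6, -38, 0, 0, 70, 6, -38, 0, 0, 70, 6, -38, 0, 0, 70, 3, -20, 0, 0, 70, 0, 0, 0, 0, 70, 0, 0, 0, 0, 70, 0, 0, 0, 0, 70])

```text
t: 37.97
tool_pos: [0.5172, -0.2574, 0.1507]
orientation: [0.315, 3.125, 0.001]
force: [0.3, 0.0, -0.5]
opening: 0.0697
gripper_force: 0.0
```

```bash
python3 v.py j.png; python3 - <<'E'
from h import *
todo(0,0,0)
s=snap('scene');h=hsv(s)
for n,lo,hi,b in(('red',(0,150,60),(5,255,255),(320,200,370,245)),('green',(50,120,50),(80,255,255),(280,205,330,248)),('yellow',(16,60,90),(34,255,255),(280,240,318,275))):
    a,k=cen(cv2.inRange(h,lo,hi),b);print(n,a.round(1),cv2.contourArea(k),onz(s,*a,.091).round(4))
E
```

```text
t 38.07 pos [ 0.5175 -0.2568  0.1506] tool delta mm [558.1 149.2 150.5] turn 0.09 open 0.0703 gf 0.0 tilt [0. 0.] F [-0.8  0.1 -0.7]
red [343.4 220.5] 312.5 [0.6098 0.052  0.091 ]
green [302.2 226.7] 311.5 [0.5535 0.0021 0.091 ]
yellow [298.4 258.4] 427.0 [ 0.5867 -0.0633  0.091 ]
```

View pics/j.png

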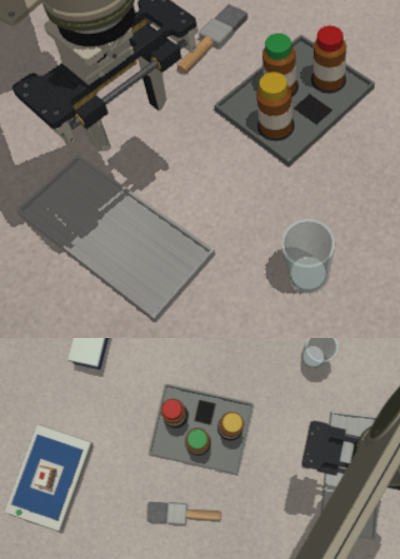

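The picture shows all three bottles upright on their pads (top view (173,412), (198,440), (232,426)), each within ~3 mm of its start. The block is on the plate mark at (45,478), the bystanders haven't moved, and the arm is clear.

```bash
python3 -c "
from plant import robot
print(robot.close_job())"
```

```text
the job is handed in; nothing more can be done
None
```

I handed the job in at about 38 s: by camera the three bottles are back upright within about 3 mm of where they started, the specimen block stands within about 1 mm of the cold plate's centre, and no bystander moved visibly; no verdict came back.

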